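Thread the rolling pin out of the half-covered utensil box

TASK

Take the rolling pin out of the half-covered wooden utensil box: the opening is shorter than the pin, so tilt its uncovered end up over the rim first and draw it out diagonally from under the fixed cover, without prying hard against that cover. Finish still holding the pin in the gripper, level and still, about ten centimetres or more above the rim and over the box, touching nothing else. Leave the teaspoon lying in the box and the things around it where they are.

Things in the scene. Friction and masses are not known exactly. Their poses are not given: they have to be found in the camera images.
- utensil_box: Light wooden box fixed to the counter, outside 226 (x) x 286 (y) x 66 mm high, walls 8, floor 6 mm thick (inside 210 x 270). A darker fixed cover, 6 mm thick, lies on the rim (top at 72 mm) from the -y end to y = -35 mm in the box frame; it cannot move. The rest, y = -35 to +135 mm, is open (170 x 210 mm). Origin: centre of the underside, z up.
- rolling_pin: Wooden rolling pin, 240 mm long, about 0.16 kg: barrel 26 mm thick reaching 76 mm either side of the middle, then slim handles up to 17 mm thick. Lies on the box floor (axis at 19 mm) roughly along the box's y, in its near or far half, one end under the cover. Origin: its middle, on the axis; its y is the long axis, toward the uncovered end. Round: may roll about it.
- box_cover: The fixed darker cover board of the box, 226 (x) x 108 (y) x 6 mm; origin at the centre of its underside, 66 mm above the counter and 89 mm from the box's centre along the box's -y; axes as the box's
- pin_open_end (a point): Tip of the rolling pin's handle that starts in the open part of the box, on the pin's axis
- pin_covered_end (a point): Tip of the rolling pin's other handle, which starts under the cover, on the pin's axis
- spoon: Red-handled teaspoon, 132 x 26 x 11 mm, lying on the box floor alongside the pin, in the other half of the box; origin at the centre of its underside, x along its length
- spice_jar_2: red-capped spice jar, 47 x 47 x 97 mm, standing by; origin at the centre of its underside
- lime_1: green lime, about 50 mm, lying by; origin at the centre of its underside
- lemon_2: yellow lemon, 73 x 53 x 53 mm, lying by; origin at the centre of its underside
- pepper_mill: turned wooden pepper mill, 58 x 58 x 120 mm, standing to the right of the box; origin at the centre of its underside

How it is judged:
By the outcome, as a careful person would: the job done as asked, in the order asked, and still so for the second after the job is handed in, while the arm keeps its last pose, push and grip.
It also fails if it takes over 42 s, if anything falls off the work surface, if the arm or the gripper's body presses on something with over 40 N, if the wrist force passes 120 N, or if a joint passes its speed limit or range.

ROBOT

A 6-joint arm with a two-finger parallel gripper is mounted at the origin on the work surface; the furniture and walls round the work are solid. World frame = base frame: x ahead of the robot, y to its left, z up, the work surface at z = 0. Lengths are in mm, angles in rad, forces in N, time in s.
With the tool pointing down it reaches from about 275 to 1000 mm from the base axis. Payload 8.4 kg.
Tool frame: the origin (TCP) lies midway between the tips of the shut fingers; the grasp point (between the pads) lies 19 mm behind it (grip_point_offset is the distance from the TCP to the grasp point, in mm); z points along the fingers, y is the line along which they close (so a half turn about z gives the same grasp; the last joint's range is limited). The gripper opens to 85 mm and grips with 20 to 120 N. Pads are 22 mm wide; open, the fingers measure 114 mm over their backs; the gripper's body (76 mm by 85 mm) begins 54 mm behind the grasp point. The pads swing forward as they close: fully open they stand 13 mm farther back than shut.
Start: joints at [-1.237, 0.353, 1.633, -0, 1.155, -0.002], TCP at [205.951, -590.095, 231.281] pointing down, gripper open.
Joint ranges: [-2.63, 2.63], [-0.92, 2.1], [0.06, 2.66], [-1.3, 4.44], [0, 2.69], [-3.02, 3.02]. Speed limits (rad/s): [2.22, 2.22, 2.79, 3.14, 3.14, 3.14].

INTERFACE

Orientations are given as a rotation vector (axis times angle).
In Python, from workcell import get_state, capture, get_calibration, sign_off, grip_point_offset gives the robot as it stands.
- The arm moves only by the tool jog_arm, never from a script. Its argument "moves" is text: rows parted by semicolons, each of 4 numbers parted by spaces: the shift along the tool's x, y, z in mm, then the turn about the tool's z in degrees. In form: tx ty tz turn; .... A call has 1 to 8 rows; each row shifts and turns the commanded pose from where the row before left it, along the tool's axes as they then stand; what a row does not reach is not made up. A row lasts 1/10 s, in which the tool goes at most 50 mm and 8.59 degrees, less where a joint would pass 70% of its speed; a pose out of reach is approached as far as the arm can. A call is refused whole if a number of a shift passes 50 or a number of a turn 8.59, either way. A call with a gripper value outside its range is refused whole. "grip" is the opening, from -1 (shut) to 1 (fully open), set as the call begins (left out, the last holds). The fingers move at their own pace and stop on an object; "grip_force" is the grip in N (left out, the last holds). Time passes only in rows, so rows that do not move let the fingers close. It gives the time, the measured TCP pose, the force, the opening and the grip force at its end, in the units of the state.
- get_state(): the state, without advancing time (a new reading comes with each control period).
- capture(name): name is "side" or "top"; returns (picture, depth): 400x640x3 uint8, red, green, blue; 400x640 float32, mm along the optical axis (not along the pixel's ray), 0 where there is no reading.
- get_calibration(name): a dict with "K" (3x3 intrinsics, pixels), "k1" (the pictures are not rectified: a ray, as slopes to the right and down, at radius r is drawn at 1 + k1 r^2 times it, then the intrinsics apply), "cam_to_world" (4x4, takes a point from camera to world coordinates). Camera axes: x right, y up, looking along -z (the intrinsics and any distortion apply to the point x, -y, -z); pixel columns grow to the right and rows downward; lengths in mm; the calibration is good to about 2 mm. A picture is of the moment at which its call begins. get_calibration takes no time and is no camera call.
- sign_off(): hands the job in; it is judged then, once.
The state is a dict: "clock": time; "joints": joint angles; "qvel": joint speeds; "joint_efforts": joint torques, N m; "ee_pos": TCP position; "ee_rot": TCP orientation; "wrist_force": force on the tool from outside, world axes, zero at the start; "torque": the same for the moment, N m; "opening": finger opening in mm; "gripper_force": force on a finger pad.
Only numpy, scipy, OpenCV 4.12 (cv2) and the standard library are available. Lean on these libraries where they do the work, as an engineer would, in place of code of your own. Each camera call takes 0.05 s, during which the arm holds its last target. There are 200 camera calls.

## Working session

There is one attempt and no reset: what is moved stays moved. The work goes in short steps, Python scripts to look and compute and a tool call to move; the robot and the scene stay as the last step left them, time stands still between calls to the robot, and variables do not carry over. Pictures are saved under pics/ and viewed, at most 10 in all, crops included, and the job is handed in when it is done.

Besides the shell and the picture viewer there is one more tool, called after ">>>" as name(argument=value, ...), one argument or row to a line, values as JSON. jog_arm: Moves the arm, as the interface text tells. Its arguments: {"type":"object","properties":{"moves":{"type":"string"},"grip":{"type":"number"},"grip_force":{"type":"number"}},"required":["moves"]}

```bash
mkdir -p pics; ls; cat > h.py <<'E'
import numpy as np,cv2
from workcell import *
def pts(name):
    p,d=capture(name);c=get_calibration(name);K=np.array(c["K"]);k=c["k1"];T=np.array(c["cam_to_world"])
    v,u=np.mgrid[0:400,0:640].astype(float)
    q=cv2.undistortPoints(np.stack([u.ravel(),v.ravel()],1)[:,None],K,np.array([k,0,0,0.]))[:,0].reshape(400,640,2)
    D=d.astype(float);P=np.stack([q[...,0]*D,-q[...,1]*D,-D],-1)
    W=P@T[:3,:3].T+T[:3,3]; W[d==0]=np.nan
    return p,d,W
def save(n,p): cv2.imwrite(f"pics/{n}.png",p[...,::-1])
E
python3 - <<'E'
from h import *
import pickle
for n in("top","side"):
    p,d,W=pts(n);save(n,p);np.savez(n,p=p,W=W);c=get_calibration(n);print(n,c["k1"],np.round(c["cam_to_world"],2).tolist(),(d>0).mean())
s=get_state();print(s);print(grip_point_offset)
E
```

```text
pics
top -0.02716584941541919 [[-0.0, 0.99, -0.16, 251.03], [-1.0, -0.01, -0.01, 5.73], [-0.01, 0.16, 0.99, 1526.13], [0.0, 0.0, 0.0, 1.0]] 0.9960546875
side -0.1087740578054068 [[-0.89, 0.16, -0.42, 26.37], [-0.45, -0.36, 0.82, 942.39], [-0.02, 0.92, 0.39, 496.13], [0.0, 0.0, 0.0, 1.0]] 0.959921875
{'clock': 0.1, 'joints': array([-1.23739883e+00,  3.53596185e-01,  1.63403536e+00,  1.17882276e-05,
        1.15520736e+00, -2.37403631e-03]), 'qvel': array([ 0.00066769, -0.00113536, -0.00139105,  0.00070358,  0.00100725,
       -0.00089783]), 'joint_efforts': array([-1.94748129e-03, -6.06356549e+01, -3.42819250e+01, -1.51058675e-04,
        3.78656667e-03, -7.81193052e-06]), 'ee_pos': array([ 205.81857922, -589.69759841,  230.63639715]), 'ee_rot': array([-3.09621021e+00, -5.24741446e-01,  3.05704594e-04]), 'wrist_force': array([ 0.43001885,  0.33501604, -0.77128832]), 'torque': array([ 0.02507063, -0.00396958, -0.00092164]), 'gripper_force': 0.0, 'opening': 85.77507113629859}
18.700000000000003
```

View pics/top.png

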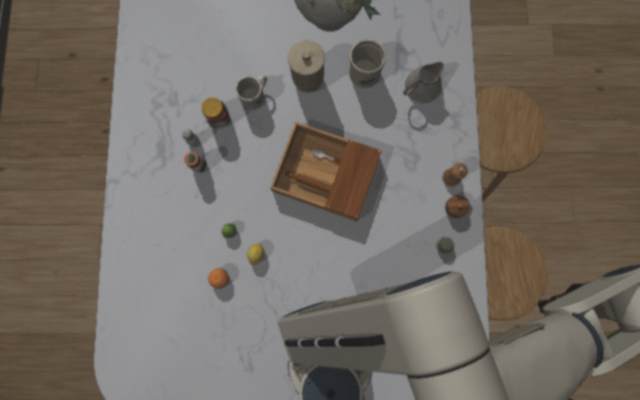

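View pics/side.png

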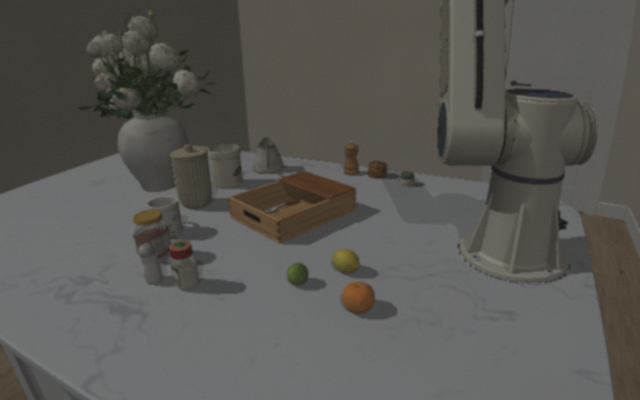

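The top view shows the box at about (272–380, 122–218), with the cover on the right and the pin near (290–335, 170–190). The side view shows the box in the middle, with the pin hidden behind its wall. Next I'll measure both.

```bash
python3 - <<'E'
import numpy as np,cv2
z=np.load("top.npz");p=z["p"];W=z["W"]
cv2.imwrite("pics/crop.png",cv2.resize(p[112:228,262:390,::-1],None,fx=6,fy=5,interpolation=cv2.INTER_CUBIC)[:590,:790])
R=np.zeros((400,640),bool);R[112:228,262:390]=1
Z=W[...,2]
box=R&(Z>50)&(Z<90)
r=cv2.minAreaRect(W[box][:,:2].astype(np.float32));print("box rect",r, cv2.boxPoints(r).round().tolist())
cov=R&(Z>66)&(Z<80);n,l,st,_=cv2.connectedComponentsWithStats(cv2.erode(cov.astype(np.uint8),np.ones((7,7))))
i=1+np.argmax(st[1:,4]);m=cv2.dilate((l==i).astype(np.uint8),np.ones((7,7)))>0
r=cv2.minAreaRect(W[m][:,:2].astype(np.float32));print("cover",r,np.median(Z[m]))
# pixels / mm
print(np.round(W[180,[300,301],:],1))
for v in range(140,200,4): print(v,[ (int(x) if x==x else -1) for x in Z[v,278:350:3]])
print("floor counter",np.median(Z[240:260,300:320]))
E
```

```text
box rect ((592.3137817382812, 9.4383544921875), (286.6750183105469, 228.62278747558594), 70.1227798461914) [[436.0, -86.0], [651.0, -164.0], [749.0, 105.0], [534.0, 183.0]]
cover ((533.6793212890625, -72.86219787597656), (103.60199737548828, 97.82935333251953), 4.382898807525635) 72.701612993749
[[564.7  90.3  30.6]
 [564.3  87.1  32.3]]
140 [2, 1, 1, 0, 65, 14, 12, 2, 6, 5, -3, 6, 6, 9, 8, -2, 8, 17, 24, 36, 45, 58, 65, 67]
144 [3, 8, 1, 65, 40, 6, 3, 8, 9, 8, 4, 12, 5, 2, 0, 5, 4, 11, 0, 7, 2, 14, 24, 74]
148 [-1, 0, -3, 63, 12, 5, 7, 4, 5, 6, 5, 11, 2, 13, 1, 11, 10, 4, 4, 4, 3, 12, 1, 70]
152 [5, -2, 61, 44, 10, 6, 4, 16, 1, 14, 0, 5, 13, 7, 9, 13, 0, 7, 9, 6, 1, 10, 71, 70]
156 [-4, -3, 68, 8, 12, 6, 2, 2, 5, 7, 9, 13, 4, 14, 18, 15, 15, 22, 2, 6, 4, 2, 75, 68]
160 [-3, 71, 44, 7, 13, 10, 9, 4, 7, 4, 8, 10, 11, 0, 3, 15, 6, 13, 6, 15, 17, 70, 72, 70]
164 [3, 65, 7, 7, 2, 4, 6, 11, 10, 9, 2, 5, 6, 5, 7, 9, 10, 2, 1, 10, 4, 70, 73, 65]
168 [65, 38, 8, 10, 9, 7, 6, 7, 1, 5, 6, 8, 7, 2, 4, 11, 5, 11, 1, 7, 76, 70, 76, 68]
172 [66, 16, 3, 21, 22, 9, 3, 13, 10, 3, 7, 7, 7, 10, 5, 11, 3, 6, 3, 6, 72, 70, 74, 71]
176 [42, 5, 2, 9, 30, 17, 21, 28, 26, 28, 8, 5, 10, 6, 7, 5, 4, 7, 8, 68, 72, 72, 77, 71]
180 [10, 6, 10, 8, 5, 8, 27, 27, 33, 27, 31, 26, 32, 8, 9, 7, 6, 6, 9, 76, 79, 72, 73, 72]
184 [11, 3, 7, 4, 7, 8, 1, 9, 9, 13, 27, 31, 31, 29, 32, 26, 30, 2, 65, 78, 73, 72, 78, 69]
188 [61, 3, 4, 5, 10, 4, 8, 6, 7, 7, 10, 5, 6, 24, 27, 32, 32, 30, 70, 75, 70, 77, -1, 71]
192 [34, 54, 60, 65, 63, 4, -1, 8, 6, 3, 10, 2, 8, 4, 2, 2, 20, 20, 75, 70, 72, 73, 68, 76]
196 [-1, 0, 0, 9, 40, 61, 66, 65, 6, 11, 8, 3, 4, 6, 0, 8, 12, 77, 72, 75, 75, 74, 74, 75]
floor counter nan
```

View pics/crop.png

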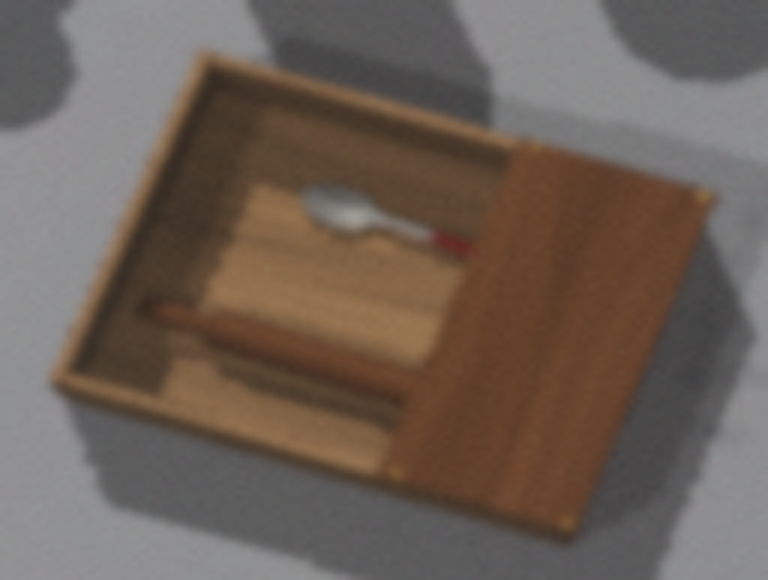

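The crop shows the pin from its tip at about (145, 305) to the cover edge near (405, 385), and the spoon at (300–470, 185–255). Next I'll fit the pin axis in the box frame.

```bash
cat >> h.py <<'E'
C=np.array([592.3,9.4]);a=np.radians(-20)
R2=np.array([[np.cos(a),-np.sin(a)],[np.sin(a),np.cos(a)]]) # box->world
def tobox(W): return np.concatenate([(W[...,:2]-C)@R2,W[...,2:]],-1)
E
python3 - <<'E'
import h;from h import *
z=np.load("top.npz");p=z["p"];W=z["W"];B=tobox(W)
# refine box: rim points
for nm,k,lo,hi in(("x-",0,-125,-95),("x+",0,95,125),("y+",1,120,155),("y-",1,-155,-120)):
    o=1-k
    m=(B[...,2]>58)&(B[...,2]<84)&(B[...,k]>lo)&(B[...,k]<hi)&(abs(B[...,o])<100)
    q=B[m];print(nm,np.percentile(q[:,k],[2,50,98]).round(1),"slope",np.polyfit(q[:,o],q[:,k],1).round(3))
m=(B[...,2]>17)&(B[...,2]<45)&(abs(B[...,0])<90)&(B[...,1]<122)&(B[...,1]>-25)&(B[...,0]<20)
q=B[m];print(len(q))
for y in range(-25,125,12):
    s=q[(q[:,1]>=y)&(q[:,1]<y+12)]
    if len(s):print(y,len(s),s.mean(0).round(1),np.ptp(s[:,0]).round(1))
# spoon red
hsv=cv2.cvtColor(p,cv2.COLOR_RGB2HSV)
# pin by colour: darker reddish than floor, ray on z=19
m2=(abs(B[...,0])<95)&(B[...,1]<125)&(B[...,1]>-30)&(B[...,2]<50)
for v in range(170,194,3): print(v,hsv[v,284:336:4].tolist())
E
```

```text
x- [-113.5 -108.   -95.8] slope [-3.50000e-02 -1.07831e+02]
x+ [ 96.6 106.6 112.5] slope [2.80000e-02 1.06538e+02]
y+ [134.6 138.1 142.9] slope [2.00000e-03 1.38426e+02]
y- [-142.5 -131.5 -120.6] slope [ 1.00000e-03 -1.31483e+02]
327
-25 32 [-49.3 -19.1  29.8] 25.4
-13 30 [-49.6  -6.9  30.8] 23.4
-1 31 [-48.8   5.   28.9] 25.4
11 31 [-48.5  16.9  29.9] 25.5
23 27 [-48.5  28.8  31.2] 23.9
35 33 [-48.1  40.9  28.9] 25.9
47 31 [-45.5  53.4  28.5] 69.1
59 30 [-47.4  65.1  29.7] 24.7
71 26 [-47.7  76.3  30.2] 24.2
83 14 [-46.3  89.3  23. ] 11.7
95 21 [-46.  100.7  26.6] 15.6
107 19 [-46.1 113.3  25. ] 15.1
119 2 [-46.5 120.   28.4] 2.2
170 [[14, 99, 72], [13, 102, 70], [15, 100, 79], [15, 119, 118], [15, 119, 150], [15, 117, 148], [15, 121, 147], [15, 118, 147], [14, 117, 142], [15, 119, 137], [15, 124, 132], [15, 119, 135], [15, 120, 136]]
173 [[14, 98, 68], [11, 124, 74], [12, 130, 88], [14, 117, 118], [14, 120, 132], [15, 114, 136], [15, 120, 147], [15, 118, 147], [15, 120, 147], [15, 119, 150], [15, 118, 147], [15, 121, 137], [15, 120, 132]]
176 [[15, 104, 76], [12, 113, 72], [11, 130
[... 495 characters left out ...]
2], [12, 142, 106], [13, 133, 107], [15, 123, 116], [15, 117, 133], [15, 124, 138]]
185 [[14, 96, 72], [14, 100, 79], [15, 116, 125], [14, 113, 122], [15, 109, 89], [15, 115, 89], [13, 122, 75], [12, 134, 76], [12, 144, 87], [12, 146, 101], [12, 146, 105], [13, 136, 105], [13, 135, 104]]
188 [[14, 101, 78], [14, 103, 84], [15, 114, 134], [15, 115, 129], [14, 115, 113], [15, 103, 79], [15, 111, 87], [15, 112, 89], [12, 121, 76], [12, 129, 77], [12, 146, 91], [11, 146, 103], [11, 140, 104]]
191 [[14, 114, 125], [14, 112, 114], [15, 113, 140], [14, 116, 138], [16, 118, 130], [15, 117, 122], [15, 110, 95], [14, 105, 78], [14, 112, 84], [15, 110, 86], [13, 119, 75], [12, 142, 77], [12, 145, 104]]
```

```bash
cat >> h.py <<'E'
from scipy.spatial.transform import Rotation as Ro
def plan(bx,by,z,yaw=None):
    s=get_state();R=Ro.from_rotvec(s["ee_rot"]).as_matrix();P=s["ee_pos"]
    t=np.r_[C+R2@[bx,by],z]
    print("TCP",P.round(1),"box",tobox(P[None])[0].round(1),"op",round(s["opening"],1),"F",s["wrist_force"].round(1),"T",s["torque"].round(2),"gf",round(s["gripper_force"],1),"t",round(s["clock"],2))
    print("target",t.round(1),"d tool",(R.T@(t-P)).round(1),"tooly ang",np.degrees(np.arctan2(R[1,1],R[0,1])).round(1),"tz",R[:,2].round(3))
    # box axes in the tool frame
    for n,v in(("bx",R2[:,0]),("by",R2[:,1])): print(n,(R.T@np.r_[v,0]).round(3))
E
python3 -c "
from h import *
plan(-46.5,48,150)"
```

```text
TCP [ 205.8 -589.7  230.6] box [-158.3 -695.2  230.6] op 85.8 F [ 0.4  0.3 -0.8] T [ 0.03 -0.   -0.  ] gf 0.0 t 0.1
target [565.   70.4 150. ] d tool [ 556.6 -504.8   81.3] tooly ang -70.8 tz [-0.     0.001 -1.   ]
bx [ 0.775  0.633 -0.001]
by [ 0.633 -0.775  0.001]
```

>>> jog_arm(
  moves="20 -18 0 0;34 -31 0 0;36 -33 0 0;36 -33 0 0;36 -33 0 0;36 -33 0 0;36 -33 0 0;36 -33 0 0",
  grip=0.25,
)

```text
clock: 0.9
ee_pos: [379.9, -266.1, 231.2]
ee_rot: [3.097, 0.524, 0.0]
wrist_force: [0.7, -0.6, 0.2]
opening: 53.4
gripper_force: 0.0
```

>>> jog_arm(
  moves="36 -33 0 0;36 -33 0 0;36 -33 0 0;36 -33 0 0;36 -33 0 0;36 -33 0 0;36 -33 0 0;30 -27 0 0",
)

```text
clock: 1.7
ee_pos: [561.4, 71.1, 231.1]
ee_rot: [-3.097, -0.526, 0.0]
wrist_force: [1.0, -0.6, -1.0]
opening: 53.6
gripper_force: 0.0
```

>>> jog_arm(
  moves="0 0 10 -8;0 0 12 -8.4;0 0 12 -8.4;0 0 12 -8.4;0 0 12 -8;0 0 12 -8;0 0 10 0;0 0 0 0",
)

```text
clock: 2.5
ee_pos: [559.6, 68.5, 149.8]
ee_rot: [-2.6, -1.761, 0.004]
wrist_force: [0.7, 0.2, 0.0]
opening: 53.4
gripper_force: 0.0
```

```bash
python3 -c "
from h import *
plan(-46.5,48,100)
p,d,W=pts('top');save('t2',cv2.resize(p[90:250,230:430],None,fx=4,fy=3.5))
p,d,W=pts('side');save('s2',cv2.resize(p[100:300,180:430],None,fx=3,fy=3))"
```

```text
TCP [559.6  68.5 149.8] box [-50.9  44.3 149.8] op 53.4 F [0.7 0.2 0. ] T [-0.01  0.04 -0.02] gf 0.0 t 2.5
target [565.   70.4 100. ] d tool [ 3.9  4.4 49.7] tooly ang -21.8 tz [-0.003 -0.    -1.   ]
bx [ 0.031  1.    -0.003]
by [ 1.    -0.031 -0.001]
```

```bash
python3 -c "
from h import *
z=np.load('top.npz');B=tobox(z['W'])
for u,v in((312,149),(318,157),(325,158),(338,160),(339,163)):print(B[v-1:v+2,u-1:u+2].reshape(-1,3).mean(0).round(0))"
```

```text
[59. 68.  9.]
[40. 41. 11.]
[45. 19.  8.]
[ 52. -23.  13.]
[ 39. -31.  31.]
```

>>> jog_arm(
  moves="4 4 20 0;0 0 25 0;0 0 25 0;0 0 20 0;0 0 10 0;0 0 0 0",
)

```text
clock: 3.2
ee_pos: [565.4, 70.8, 50.6]
ee_rot: [-2.598, -1.765, 0.002]
wrist_force: [0.5, 0.1, 0.1]
opening: 53.4
gripper_force: 0.0
```

```bash
python3 -c "
from h import *
plan(-46.5,48,11)
p,d,W=pts('side');save('s3',cv2.resize(p[120:260,200:400],None,fx=4,fy=4))
p,d,W=pts('top');save('t3',cv2.resize(p[100:230,250:400],None,fx=5,fy=4))"
```

```text
TCP [565.4  70.8  50.6] box [-46.3  48.5  50.6] op 53.4 F [0.5 0.1 0.1] T [0.   0.04 0.08] gf 0.0 t 3.2
target [565.   70.4  11. ] d tool [-0.4 -0.2 39.6] tooly ang -21.6 tz [-0.002 -0.    -1.   ]
bx [ 0.028  1.    -0.001]
by [ 1.    -0.028 -0.001]
```

View pics/s3.png

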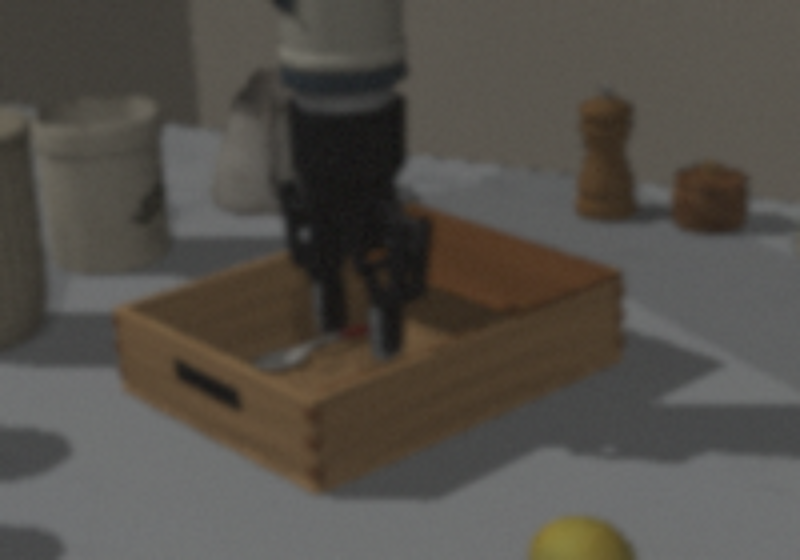

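The fingers are inside the box at (330, 310) and (385, 340), clear of the walls and spoon. I'll descend and close gently.

>>> jog_arm(
  moves="0 0 15 0;0 0 15 0;0 0 8 0;0 0 2 0;0 0 0 0;0 0 0 0",
)

```text
clock: 3.9
ee_pos: [565.9, 70.8, 11.3]
ee_rot: [-2.598, -1.767, 0.0]
wrist_force: [0.1, -0.0, 0.2]
opening: 53.5
gripper_force: 0.0
```

>>> jog_arm(
  moves="0 0 0 0;0 0 0 0;0 0 0 0;0 0 0 0;0 0 0 0;0 0 0 0",
  grip=-1,
  grip_force=20,
)

```text
clock: 4.5
ee_pos: [566.1, 70.9, 11.7]
ee_rot: [2.598, 1.767, 0.001]
wrist_force: [-0.1, 0.1, 5.4]
opening: 25.1
gripper_force: 21.2
```

>>> jog_arm(
  moves="0 0 -4 0;0 0 -4 0;0 0 -4 0;0 0 -4 0;0 0 -4 0;0 0 0 0",
)

```text
clock: 5.1
ee_pos: [566.3, 70.9, 31.9]
ee_rot: [2.597, 1.766, 0.001]
wrist_force: [-0.5, 0.1, -1.6]
opening: 25.1
gripper_force: 20.5
```

```bash
python3 -c "
from h import *
plan(-46.5,48,11)
p,d,W=pts('side');save('s4',cv2.resize(p[120:260,200:400],None,fx=4,fy=4))"
```

```text
TCP [566.3  70.9  31.9] box [-45.5  48.9  31.9] op 25.1 F [-0.5  0.1 -1.6] T [ 0.04 -0.05  0.03] gf 20.5 t 5.1
target [565.   70.4  11. ] d tool [-0.9 -1.  20.9] tooly ang -21.6 tz [ 0.001  0.    -1.   ]
bx [0.027 1.    0.001]
by [ 1.    -0.027  0.   ]
```

View pics/s4.png

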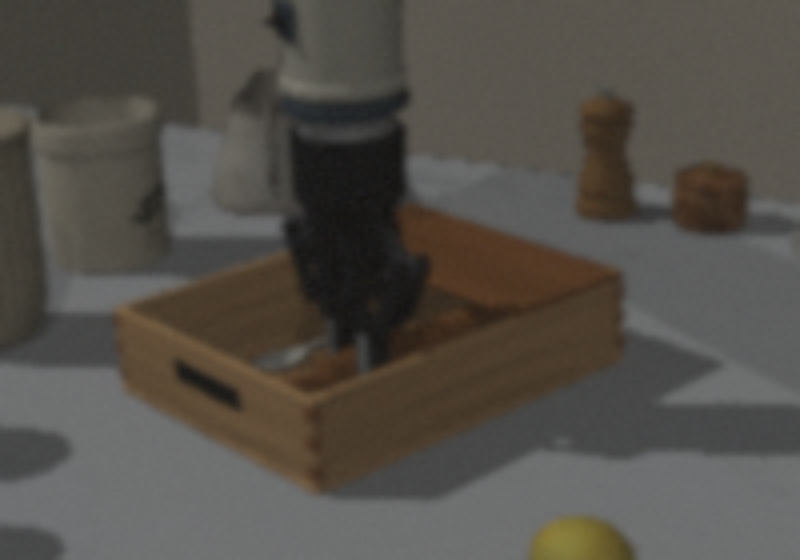

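The pin is held and still almost level in the grip, because the 20 N grip resists droop. I'll lift gently and watch the force as it nears the cover.

>>> jog_arm(
  moves="0 0 -4 0;0 0 -4 0;0 0 -3 0;0 0 0 0",
)

```text
clock: 5.55
ee_pos: [566.3, 70.9, 42.8]
ee_rot: [2.597, 1.767, 0.001]
wrist_force: [-0.1, 0.0, -1.6]
opening: 24.9
gripper_force: 20.5
```

>>> jog_arm(
  moves="0 0 -2 0;0 0 0 0",
)

```text
clock: 5.75
ee_pos: [566.0, 70.9, 44.5]
ee_rot: [2.598, 1.767, 0.0]
wrist_force: [-0.1, -0.1, -0.9]
opening: 25.2
gripper_force: 20.5
```

>>> jog_arm(
  moves="0 0 -2 0;0 0 0 0",
)

```text
clock: 5.95
ee_pos: [566.0, 70.9, 46.4]
ee_rot: [2.598, 1.767, 0.0]
wrist_force: [0.8, -0.1, -1.4]
opening: 24.7
gripper_force: 20.5
```

>>> jog_arm(
  moves="0 0 -1 0;0 0 0 0",
)

```text
clock: 6.15
ee_pos: [565.9, 70.9, 47.3]
ee_rot: [-2.598, -1.767, 0.0]
wrist_force: [0.9, 0.2, -2.0]
opening: 25.5
gripper_force: 20.4
```

>>> jog_arm(
  moves="0 0 -2 0;0 0 0 0",
)

```text
clock: 6.35
ee_pos: [565.9, 70.9, 49.4]
ee_rot: [-2.598, -1.767, 0.0]
wrist_force: [0.9, 0.9, -3.4]
opening: 24.8
gripper_force: 20.4
```

>>> jog_arm(
  moves="0 0 -2 0;0 0 0 0",
)

```text
clock: 6.55
ee_pos: [565.9, 70.9, 51.5]
ee_rot: [-2.598, -1.767, -0.0]
wrist_force: [-0.9, 0.4, -2.9]
opening: 25.0
gripper_force: 20.3
```

>>> jog_arm(
  moves="0 0 -2 0;0 0 0 0",
)

```text
clock: 6.75
ee_pos: [565.9, 70.9, 53.5]
ee_rot: [2.598, 1.767, 0.0]
wrist_force: [-0.8, -0.1, -3.1]
opening: 25.1
gripper_force: 20.3
```

```bash
python3 -c "
from h import *
plan(-46.5,48,11)
p,d,W=pts('side');save('s5',cv2.resize(p[120:260,200:400],None,fx=4,fy=4))"
```

```text
TCP [565.9  70.9  53.5] box [-45.8  48.7  53.5] op 25.1 F [-0.8 -0.1 -3.1] T [ 0.2   0.02 -0.02] gf 20.3 t 6.75
target [565.   70.4  11. ] d tool [-0.7 -0.7 42.5] tooly ang -21.6 tz [ 0.  0. -1.]
bx [0.027 1.    0.   ]
by [ 1.    -0.027  0.   ]
```

The cover force is only about 1.5 N, and the pin is pivoting in the grip. I'll keep lifting.

>>> jog_arm(
  moves="0 0 -2 0;0 0 -2 0;0 0 -2 0;0 0 0 0",
)

```text
clock: 7.2
ee_pos: [566.0, 70.8, 59.6]
ee_rot: [2.598, 1.767, 0.0]
wrist_force: [0.1, -0.4, -2.9]
opening: 24.8
gripper_force: 20.3
```

>>> jog_arm(
  moves="0 0 -2 0;0 0 -2 0;0 0 -2 0;0 0 0 0",
)

```text
clock: 7.6
ee_pos: [566.1, 70.9, 65.6]
ee_rot: [2.598, 1.767, 0.001]
wrist_force: [0.3, -0.2, -2.0]
opening: 25.1
gripper_force: 20.3
```

>>> jog_arm(
  moves="0 0 -2 0;0 0 -2 0;0 0 -2 0;0 0 -2 0;0 0 0 0",
)

```text
clock: 8.1
ee_pos: [566.1, 70.9, 73.6]
ee_rot: [2.598, 1.767, 0.001]
wrist_force: [-0.2, -0.5, -2.0]
opening: 24.6
gripper_force: 20.3
```

```bash
python3 -c "
from h import *
plan(-46.5,48,11)
p,d,W=pts('side');save('s6',cv2.resize(p[120:260,200:400],None,fx=4,fy=4))"
```

```text
TCP [566.1  70.9  73.6] box [-45.7  48.8  73.6] op 24.6 F [-0.2 -0.5 -2. ] T [ 0.1  -0.    0.02] gf 20.3 t 8.1
target [565.   70.4  11. ] d tool [-0.9 -0.8 62.6] tooly ang -21.6 tz [ 0.  0. -1.]
bx [0.027 1.    0.   ]
by [ 1.    -0.027  0.   ]
```

View pics/s6.png

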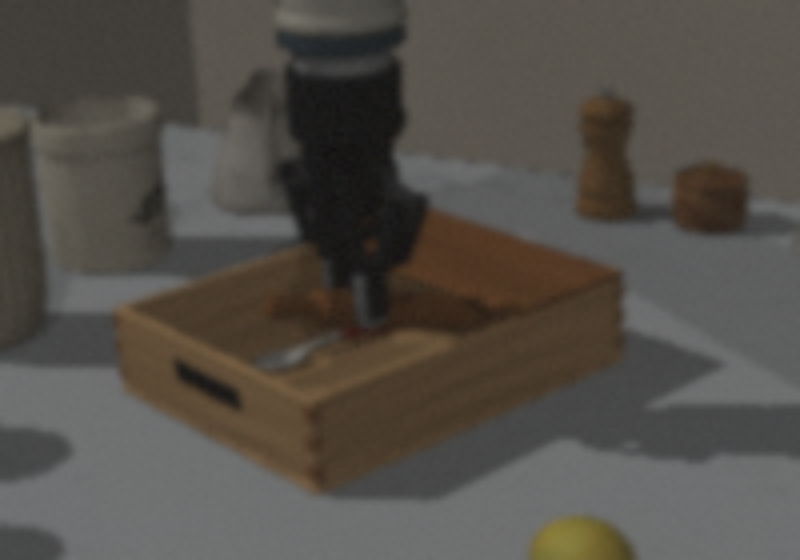

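The pin's open end is now up at about (270, 300), an estimated tip height of 100 mm, above the rim. I'll ease off the cover, firm up the grip and draw diagonally.

>>> jog_arm(
  moves="0 0 1.5 0;0 0 1.5 0;0 0 0 0;0 0 0 0",
  grip_force=60,
)

```text
clock: 8.55
ee_pos: [565.9, 70.8, 70.2]
ee_rot: [-2.598, -1.767, 0.0]
wrist_force: [-0.0, 1.1, -0.5]
opening: 23.7
gripper_force: 61.6
```

>>> jog_arm(
  moves="5 0 -1.5 0;8 0 -2.5 0;8 0 -2.5 0;8 0 -2.5 0;0 0 0 0",
)

```text
clock: 9.05
ee_pos: [577.5, 99.1, 79.9]
ee_rot: [2.596, 1.768, 0.002]
wrist_force: [-0.1, 0.3, -1.7]
opening: 23.6
gripper_force: 61.6
```

>>> jog_arm(
  moves="8 0 -2.5 0;8 0 -2.5 0;8 0 -2.5 0;8 0 -2.5 0;0 0 0 0",
)

```text
clock: 9.55
ee_pos: [589.2, 128.7, 89.8]
ee_rot: [2.597, 1.768, 0.002]
wrist_force: [-0.5, 0.8, -1.9]
opening: 23.6
gripper_force: 61.6
```

>>> jog_arm(
  moves="8 0 -2.5 0;8 0 -2.5 0;8 0 -2.5 0;8 0 -2.5 0;0 0 0 0",
)

```text
clock: 10.05
ee_pos: [600.9, 158.5, 99.8]
ee_rot: [2.597, 1.768, 0.002]
wrist_force: [0.3, 0.4, -0.9]
opening: 23.9
gripper_force: 61.6
```

```bash
python3 -c "
from h import *
plan(-46.5,48,11)
p,d,W=pts('side');save('s7',cv2.resize(p[120:260,200:400],None,fx=4,fy=4))"
```

```text
TCP [600.9 158.5  99.8] box [-42.9 143.   99.8] op 23.9 F [ 0.3  0.4 -0.9] T [0.06 0.   0.01] gf 61.6 t 10.05
target [565.   70.4  11. ] d tool [-95.2  -1.1  88.7] tooly ang -21.5 tz [ 0.001  0.001 -1.   ]
bx [0.027 1.    0.001]
by [ 1.    -0.027  0.001]
```

View pics/s7.png

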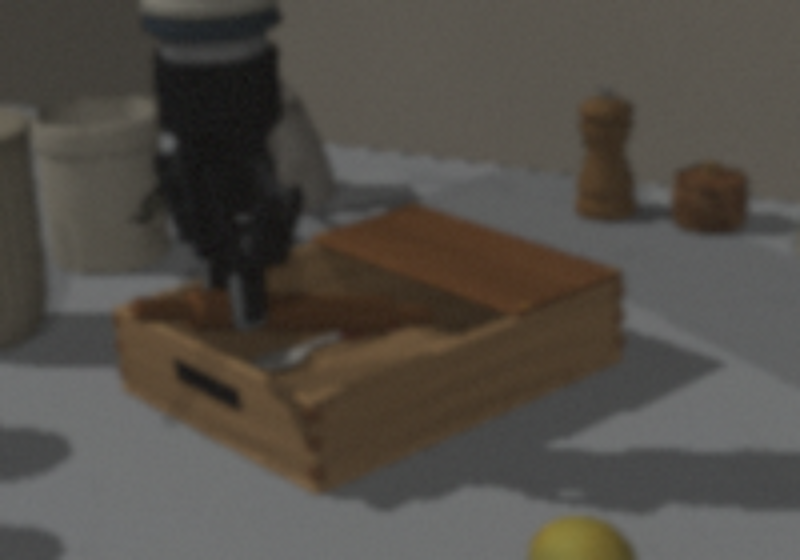

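The pin's low end is now in the open at (430, 315), about 20 mm clear of the cover edge. I'll lift straight up, then go back over the box.

>>> jog_arm(
  moves="0 0 -6 0;0 0 -12 0;0 0 -15 0;0 0 -15 0;0 0 -15 0;0 0 -12 0;0 0 -5 0;0 0 0 0",
)

```text
clock: 10.9
ee_pos: [600.5, 157.5, 180.3]
ee_rot: [2.597, 1.766, 0.002]
wrist_force: [-0.1, -0.1, -2.5]
opening: 23.9
gripper_force: 61.6
```

>>> jog_arm(
  moves="-6 0 0 0;-14 0 0 0;-18 0 0 0;-20 0 0 0;-20 0 0 0;-14 0 0 0;-8 0 0 0;0 0 0 0",
)

```text
clock: 11.7
ee_pos: [563.0, 63.1, 179.4]
ee_rot: [2.599, 1.765, 0.0]
wrist_force: [0.3, -0.2, -0.7]
opening: 23.7
gripper_force: 61.6
```

```bash
cat >> h.py <<'E'
def look(n):
    # pin tilt from side view: pin-like colour points near the pin's plane, in box frame
    p,d,W=pts("side");B=tobox(W);save(n,cv2.resize(p[80:260,180:400],None,fx=3.6,fy=3.2))
    hsv=cv2.cvtColor(p,cv2.COLOR_RGB2HSV)
    m=(B[...,2]>82)&(B[...,2]<300)&(abs(B[...,0]+43)<35)&(abs(B[...,1])<230)&(hsv[...,1]>80)&(hsv[...,0]<20)
    q=B[m];print(len(q),"y",np.percentile(q[:,1],[1,99]).round(0))
    f=np.polyfit(q[:,1],q[:,2],1);print("tilt",np.degrees(np.arctan(f[0])).round(1))
    for y in range(-200,200,20):
        s=q[(q[:,1]>=y)&(q[:,1]<y+20)]
        if len(s)>3: print(y,len(s),np.median(s,0).round(0))
E
python3 -c "
from h import *
plan(-46.5,45,120)
look('s8')"
```

```text
TCP [563.   63.1 179.4] box [-45.9  40.5 179.4] op 23.7 F [ 0.3 -0.2 -0.7] T [ 0.07 -0.05  0.01] gf 61.6 t 11.7
target [564.   67.6 120. ] d tool [ 4.5 -0.7 59.4] tooly ang -21.6 tz [ 0. -0. -1.]
bx [0.029 1.    0.   ]
by [ 1.    -0.029 -0.   ]
406 y [-104.  112.]
tilt 17.3
-120 9 [ -59. -104.  144.]
-100 18 [-57. -91. 145.]
-80 28 [-63. -68. 153.]
-60 44 [-61. -51. 160.]
-40 42 [-61. -29. 166.]
-20 41 [-61. -11. 171.]
0 51 [-60.   9. 179.]
20 10 [-61.  24. 178.]
40 25 [-57.  55. 199.]
60 72 [-55.  71. 196.]
80 31 [-53.  90. 204.]
100 35 [-51. 107. 209.]
```

The tilt is 17.3°, clear of everything. To level it, I'll lower the low end gently onto the cover top with a light grip so the pin turns in the pads.

>>> jog_arm(
  moves="0 0 8 0;0 0 12 0;0 0 12 0;0 0 10 0;0 0 6 0;0 0 0 0;0 0 0 0",
  grip_force=20,
)

```text
clock: 12.45
ee_pos: [563.4, 64.4, 131.2]
ee_rot: [-2.598, -1.767, 0.0]
wrist_force: [0.2, -0.8, -1.5]
opening: 23.7
gripper_force: 61.6
```

>>> jog_arm(
  moves="0 0 2 0;0 0 2 0;0 0 2 0;0 0 2 0;0 0 2 0;0 0 2 0;0 0 0 0",
)

```text
clock: 13.15
ee_pos: [563.4, 64.4, 119.2]
ee_rot: [2.598, 1.767, 0.0]
wrist_force: [-0.1, 0.1, -0.6]
opening: 23.7
gripper_force: 61.7
```

>>> jog_arm(
  moves="0 0 2 0;0 0 2 0;0 0 2 0;0 0 2 0;0 0 2 0;0 0 0 0",
)

```text
clock: 13.75
ee_pos: [563.3, 64.4, 109.1]
ee_rot: [2.598, 1.767, -0.0]
wrist_force: [0.7, 1.9, 3.2]
opening: 23.7
gripper_force: 61.9
```

>>> jog_arm(
  moves="0 0 2 0;0 0 2 0;0 0 2 0;0 0 2 0;0 0 2 0;0 0 0 0",
)

```text
clock: 14.35
ee_pos: [563.1, 64.3, 98.9]
ee_rot: [-2.598, -1.767, 0.001]
wrist_force: [1.0, 1.3, 2.7]
opening: 23.9
gripper_force: 61.9
```

```bash
python3 -c "
from h import *
plan(-46.5,45,78)
look('s9')"
```

```text
TCP [563.1  64.3  98.9] box [-46.2  41.6  98.9] op 23.9 F [1.  1.3 2.7] T [-0.22  0.07 -0.02] gf 61.9 t 14.35
target [564.   67.6  78. ] d tool [ 3.4 -0.4 20.9] tooly ang -21.6 tz [-0.001 -0.    -1.   ]
bx [ 0.027  1.    -0.   ]
by [ 1.    -0.027 -0.   ]
470 y [-106.  115.]
tilt 8.4
-120 12 [ -58. -104.   87.]
-100 15 [-56. -95.  89.]
-80 43 [-62. -69.  95.]
-60 45 [-61. -50.  97.]
-40 50 [-61. -30.  99.]
-20 56 [-60.  -9. 102.]
0 48 [-60.   9. 104.]
20 22 [-72.  34. 111.]
40 31 [-56.  54. 116.]
60 72 [-55.  71. 114.]
80 32 [-53.  91. 116.]
100 44 [-51. 109. 119.]
```

>>> jog_arm(
  moves="0 0 2 0;0 0 2 0;0 0 2 0;0 0 2 0;0 0 2 0;0 0 0 0",
)

```text
clock: 15.0
ee_pos: [563.4, 64.4, 89.1]
ee_rot: [-2.598, -1.767, -0.0]
wrist_force: [0.3, 2.6, 3.9]
opening: 23.6
gripper_force: 62.1
```

>>> jog_arm(
  moves="0 0 2 0;0 0 2 0;0 0 2 0;0 0 1 0;0 0 0 0",
)

```text
clock: 15.5
ee_pos: [563.2, 64.3, 82.0]
ee_rot: [-2.598, -1.767, 0.001]
wrist_force: [0.6, 2.3, 2.7]
opening: 24.0
gripper_force: 62.0
```

```bash
python3 -c "
from h import *
plan(-46.5,45,78)
look('s10')"
```

```text
TCP [563.2  64.3  82. ] box [-46.1  41.6  82. ] op 24.0 F [0.6 2.3 2.7] T [-0.05  0.02 -0.01] gf 62.0 t 15.5
target [564.   67.6  78. ] d tool [ 3.4 -0.5  4. ] tooly ang -21.6 tz [-0. -0. -1.]
bx [ 0.027  1.    -0.   ]
by [ 1.    -0.027 -0.   ]
451 y [-111.  115.]
tilt 1.5
-120 21 [ -58. -108.   88.]
-100 20 [-57. -91.  89.]
-80 41 [-61. -69.  92.]
-60 41 [-60. -50.  94.]
-40 50 [-60. -30.  94.]
-20 47 [-59.  -8.  95.]
0 44 [-59.  10.  94.]
20 13 [-62.  24.  96.]
40 32 [-54.  54. 100.]
60 66 [-56.  72.  95.]
80 32 [-53.  92.  95.]
100 44 [-52. 110.  93.]
```

>>> jog_arm(
  moves="0 0 2 0;0 0 0 0;0 0 0 0",
  grip_force=70,
)

```text
clock: 15.85
ee_pos: [563.3, 64.4, 80.3]
ee_rot: [-2.598, -1.767, -0.0]
wrist_force: [0.7, 2.8, 4.9]
opening: 23.5
gripper_force: 71.3
```

>>> jog_arm(
  moves="0 0 -5 0;0 0 -12 0;0 0 -20 0;0 0 -25 0;0 0 -25 0;0 0 -22 0;0 0 -14 0;0 0 -6 0",
)

```text
clock: 16.65
ee_pos: [563.6, 64.3, 210.9]
ee_rot: [2.597, 1.766, 0.002]
wrist_force: [0.3, 0.0, -2.0]
opening: 23.4
gripper_force: 70.6
```

>>> jog_arm(
  moves="0 0 -3 0;0 0 0 0;0 0 0 0;0 0 0 0;0 0 0 0;0 0 0 0",
)

```text
clock: 17.25
ee_pos: [563.2, 64.3, 211.9]
ee_rot: [-2.597, -1.767, 0.001]
wrist_force: [1.2, 0.4, -1.0]
opening: 23.6
gripper_force: 70.6
```

```bash
python3 -c "
from h import *
plan(-46.5,45,78)
look('s11')
print(abs(get_state()['qvel']).max())"
```

```text
TCP [563.2  64.3 211.9] box [-46.1  41.7 211.9] op 23.6 F [ 1.2  0.4 -1. ] T [ 0.09 -0.03 -0.03] gf 70.6 t 17.25
target [564.   67.6  78. ] d tool [  3.3  -0.4 133.9] tooly ang -21.6 tz [-0.001 -0.    -1.   ]
bx [ 0.027  1.    -0.001]
by [ 1.    -0.027 -0.   ]
444 y [-112.  114.]
tilt 3.7
-120 21 [ -59. -106.  212.]
-100 16 [-58. -93. 212.]
-80 40 [-62. -70. 215.]
-60 45 [-61. -50. 218.]
-40 48 [-61. -29. 218.]
-20 48 [-60.  -7. 219.]
0 43 [-60.  10. 220.]
20 11 [-62.  24. 223.]
40 23 [-57.  56. 229.]
60 73 [-55.  71. 224.]
80 34 [-53.  91. 226.]
100 42 [-51. 110. 226.]
0.0033595220436918897
```

View pics/s11.png

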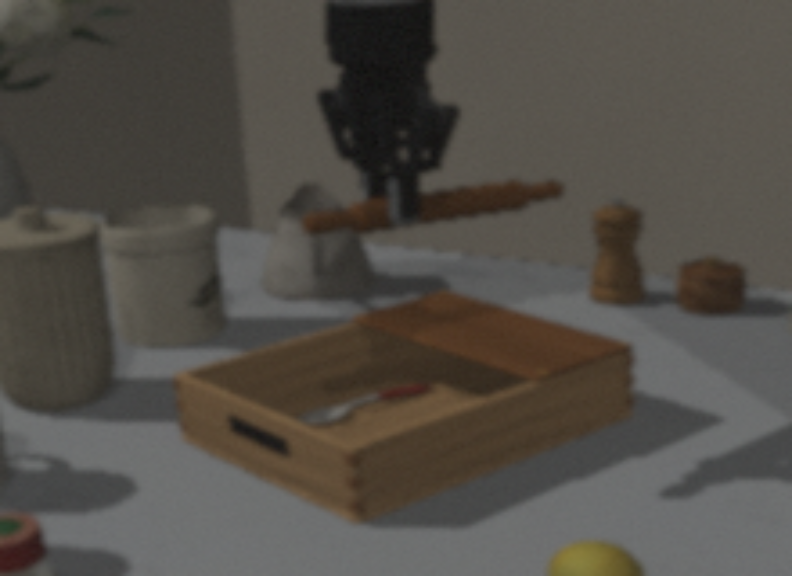

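The pin is clear of everything, running from (305, 222) to (560, 188), and the spoon still lies in the box. It's about 3.7° off level because it springs back in the pads. There's plenty of time, so I'll do one gentle correction on the cover top, pressing slightly past level.

>>> jog_arm(
  moves="6 0 8 0;8 0 20 0;10 0 24 0;10 0 24 0;6 0 20 0;0 0 15 0;0 0 8 0;0 0 0 0",
)

```text
clock: 18.1
ee_pos: [577.3, 101.3, 92.2]
ee_rot: [-2.597, -1.766, 0.003]
wrist_force: [0.1, -0.1, -2.3]
opening: 23.1
gripper_force: 70.6
```

>>> jog_arm(
  moves="0 0 2 0;0 0 2 0;0 0 2 0;0 0 2 0;0 0 2 0;0 0 2 0;0 0 0 0",
)

```text
clock: 18.8
ee_pos: [578.6, 101.8, 81.6]
ee_rot: [2.597, 1.767, 0.002]
wrist_force: [1.0, 2.7, 3.7]
opening: 23.5
gripper_force: 71.1
```

>>> jog_arm(
  moves="0 0 2 0;0 0 2 0;0 0 2 0;0 0 2 0;0 0 0 0",
)

```text
clock: 19.3
ee_pos: [578.1, 101.6, 73.1]
ee_rot: [2.598, 1.767, -0.0]
wrist_force: [1.1, 2.9, 4.5]
opening: 23.9
gripper_force: 71.3
```

```bash
python3 -c "
from h import *
plan(-46.5,45,78)
look('s12')"
```

```text
TCP [578.1 101.6  73.1] box [-44.9  81.7  73.1] op 23.9 F [1.1 2.9 4.5] T [-0.07 -0.05  0.02] gf 71.3 t 19.3
target [564.   67.6  78. ] d tool [-36.8  -0.6  -4.9] tooly ang -21.6 tz [-0. -0. -1.]
bx [ 0.027  1.    -0.   ]
by [ 1.    -0.027 -0.   ]
386 y [-81. 148.]
tilt -1.3
-100 7 [-57. -82.  91.]
-80 28 [-56. -70.  92.]
-60 22 [-56. -53.  90.]
-40 44 [-58. -31.  93.]
-20 49 [-58. -10.  91.]
0 42 [-57.  10.  92.]
20 50 [-57.  31.  91.]
40 32 [-57.  50.  91.]
60 12 [-66.  68.  87.]
80 26 [-51.  94.  91.]
100 42 [-52. 109.  87.]
120 20 [-49. 132.  84.]
140 12 [-47. 147.  84.]
```

Loaded tilt is about −1.3° to −2°, so I'll press 1.5 mm more, then lift away.

>>> jog_arm(
  moves="0 0 1.5 0;0 0 0 0;0 0 -5 0;0 0 -12 0;0 0 -20 0;0 0 -25 0;0 0 -25 0;-4 0 -22 0",
)

```text
clock: 20.15
ee_pos: [576.2, 97.8, 182.5]
ee_rot: [-2.598, -1.767, 0.0]
wrist_force: [-0.4, -0.3, -1.2]
opening: 23.0
gripper_force: 70.6
```

>>> jog_arm(
  moves="-10 0 -18 0;-12 0 -8 0;-10 0 -3 0;-4 0 0 0;0 0 0 0;0 0 0 0;0 0 0 0;0 0 0 0",
)

```text
clock: 20.95
ee_pos: [563.3, 64.6, 209.3]
ee_rot: [-2.597, -1.767, 0.001]
wrist_force: [-0.2, 0.7, -2.1]
opening: 23.2
gripper_force: 70.7
```

```bash
python3 -c "
from h import *
plan(-46.5,45,78)
look('s13')
print(abs(get_state()['qvel']).max())"
```

```text
TCP [563.3  64.6 209.3] box [-46.2  42.  209.3] op 23.2 F [-0.2  0.7 -2.1] T [ 0.06 -0.02  0.03] gf 70.7 t 20.95
target [564.   67.6  78. ] d tool [  3.1  -0.3 131.3] tooly ang -21.5 tz [-0.001  0.    -1.   ]
bx [ 0.027  1.    -0.001]
by [ 1.    -0.027 -0.   ]
459 y [-114.  114.]
tilt -0.9
-120 22 [ -58. -107.  221.]
-100 17 [-59. -93. 222.]
-80 46 [-62. -70. 223.]
-60 49 [-61. -50. 223.]
-40 44 [-60. -30. 222.]
-20 47 [-60. -10. 221.]
0 47 [-60.   9. 222.]
20 15 [-63.  25. 221.]
40 27 [-56.  55. 226.]
60 71 [-55.  71. 220.]
80 37 [-53.  92. 220.]
100 37 [-51. 110. 219.]
0.0030441383891482345
```

View pics/s13.png

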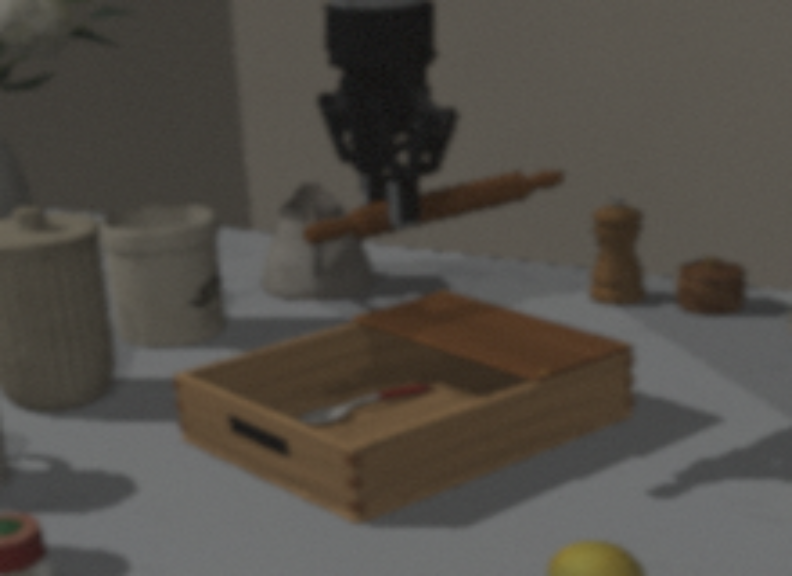

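The pin runs from (310, 233) to (560, 176), level within 1°, still, and well above the box. The spoon and the other visible things are undisturbed, so I'll hand it in.

```bash
python3 -c "
from workcell import *
print(sign_off())"
```

```text
the job is handed in; nothing more can be done
None
```

I drew the rolling pin out from under the cover and handed the job in at about 21 s, with the pin held still and level to about 1°, roughly 13 cm above the rim over the box; wrist force stayed near 5 N, and I levelled the pin by resting its end lightly on top of the cover.

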